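# Start a timed weighing by pressing three keys in order

### The job

Start the timed weighing of the open glass dish on the bench scale: with the fingertips, lightly press the scale's power button (the one nearest its front edge, which faces the robot) fully down so that it stays down, then press its tare button (the next one behind) fully and let it spring back, and last press the start key at the timer's front right corner fully down so that it stays. Press none of them out of turn. Only press: do not shift or lift the scale, the timer or the things lying about, and do not touch the dish.

Things in the scene. Friction and masses are not known exactly. Their poses are not given: they have to be found in the camera images.
- scale: Bench scale, 170 (x) x 230 (y) x 37 mm, loose, about 0.55 kg. Origin at the centre of its underside, z up; front edge at -x, left at +y. Body top 24 mm up; raised platform, 37 mm up, over x -72 to 76, y -49 to 105 mm. Right of it, two round 18 mm buttons stand 6 mm proud, at x -48 (power) and -22 mm (tare), y -83 mm, 25 mm clear of the platform.
- power_top (a point): Centre of the top of the scale's power button, the one nearer the scale's front edge (30 mm above the bench when up); axes as the scale's.
- tare_top (a point): Centre of the top of the scale's tare button, the one 26 mm behind the power button (30 mm above the bench when up); axes as the scale's.
- scale_button_1 (a joint): Power button: 0 = up (off), 0.003 m = fully down (on). Takes about 2.5 N to push straight down and stays where it is pushed. Its top is a rubber cap that itself gives 1 mm per 5 N (up to 2.5 mm more, not counted here); a quick jab runs through it into the hard case.
- scale_button_0 (a joint): Tare button: 0 = up, 0.003 m = fully down, which takes about 3 N; springs back up when let go. Its top is a rubber cap that itself gives 1 mm per 5 N (up to 2.5 mm more, not counted here); a quick jab runs through it into the hard case.
- timer: Bench timer lying face up, 58 (x) x 66 (y) mm, case 16 mm high, loose, 0.15 kg. Origin at the centre of its underside, z up; front at -x, left at +y. The display lies towards the back, the keys along the front; only the right-hand key (start) moves.
- key_top (a point): Centre of the top of the timer's start key, the right-hand key at the front, at x = -14, y = -19 mm of the timer, 21.5 mm above the bench when up; the key is 11 (x) by 20 mm (y); axes as the timer's.
- timer_start_key (a joint): Start key: 0 = up (stopped), 0.003 m = fully down (running). Takes about 2.5 N to push straight down and stays where it is pushed. Its top is a rubber cap that itself gives 1 mm per 5 N (up to 2.5 mm more, not counted here); a quick jab runs through it into the hard case.
- dish: Open glass dish, 100 mm across, 16 mm high, loose on the scale's platform; origin at the centre of its underside. Not to be touched.
- stopper: Bystander: rubber stopper, 26 mm across and 26 mm high, standing in front of the scale; origin at the centre of its underside.
- wax_block: Bystander: wax block, 30 x 46 x 22 mm, in front of the timer; origin at the centre of its underside.
- marker: Bystander: marker pen, 14 x 117 x 16 mm, lying along its y axis behind the timer; origin at the middle of its underside.
Things that resemble listed ones, but are neither listed nor needed, are in the scene too. Leave any blue or green look-alike of the timer alone.

How it is judged:
On the way, in this order (a step that is already met when the one before it is completed fails the run):
1. the power button is pressed down (value of joint scale_button_1 above 0.0022 m), for 0.1 s.
2. the tare button is pressed while the timer is not running (value of joint scale_button_0 above 0.002 m and value of joint timer_start_key below 0.0012 m), for 0.04 s.
3. the tare button is let go and the start key pressed down (value of joint timer_start_key above 0.0022 m and value of joint scale_button_0 below 0.0008 m), for 0.1 s.
At the end, for the whole second after the job is handed in: The power button and the start key stay down (more than 2.2 of their 3 mm), the tare button is up again (less than 0.8 mm), the dish still stands on the platform, and scale, timer, dish and bystanders are at rest within 15 mm of where they began (all of step 3 and value of joint scale_button_1 above 0.0022 m and distance of each of scale, timer, dish, stopper, wax_block, marker from where it was at the start of the episode below 0.015 m and linear speed of each of scale, timer, dish below 0.02 m/s and z of dish in the frame of scale above 0.033 m); the robot touches nothing.
It fails at once if a key is pressed out of turn: tare or start while the power is off, or tare once the timer runs ((value of joint scale_button_0 above 0.0012 m and value of joint scale_button_1 below 0.0012 m) or (value of joint timer_start_key above 0.0012 m and value of joint scale_button_1 below 0.0012 m) or (value of joint scale_button_0 above 0.0012 m and value of joint timer_start_key above 0.0022 m)).
It fails at once if the scale or the timer is pressed with more than 25 N (contact force between any of the arm, the fingers and scale above 25 N or contact force between any of the arm, the fingers and timer above 25 N).
It fails at once if the robot touches the dish (contact force between any of the fingers, the arm and dish above 0.3 N).
It fails at once if the scale, timer or a bystander is lifted more than 10 mm (height (world z) of any of scale, timer, stopper, wax_block, marker above 0.01 m).
It fails at once if the scale, the timer or a bystander is shifted more than 15 mm or tipped (distance of any of scale, timer, stopper, wax_block, marker from where it was at the start of the episode above 0.015 m or angle between any of scale, timer's own z axis and vertical above 0.15 rad or angle between stopper's own z axis and vertical above 0.3 rad).
It also fails if it takes over 48 s, if anything falls off the work surface, if the arm or the gripper's body presses on something with over 40 N, if the wrist force passes 120 N, or if a joint passes its speed limit or range.

### The arm

A 7-joint arm with a two-finger parallel gripper is mounted at the origin on a cart in front of the work surface, level with it; the furniture and walls round the work are solid. World frame = base frame: x ahead of the robot, y to its left, z up, the work surface at z = 0. Lengths are in m, angles in rad, forces in N, time in s.
With the tool pointing down it reaches from about 0.4 to 0.85 m from the base axis. Payload 10.4 kg.
Tool frame: the origin (TCP) lies between the finger pads; the fingertips stand 22 mm ahead of it and the grasp point (between the pads) lies 3 mm ahead of it (r.nose_length is the distance from the TCP to the fingertips, in m); z points along the fingers, y is the line along which they close (so a half turn about z gives the same grasp; the last joint's range is limited). The gripper opens to 87 mm and grips with 3 to 60 N. Pads are 19 mm wide; open, the fingers measure 117 mm over their backs; the gripper's body (75 mm by 190 mm) begins 51 mm behind the grasp point.
Start: joints at [1.151, 0.332, -0.065, 1.46, 0.022, 1.35, -0.088], TCP at [0.242, -0.576, 0.245] pointing down, gripper open.
Joint ranges: [-2.6, 2.6], [-0.5, 2.12], [-1.47, 1.34], [0.16, 2.42], [-1.27, 4.41], [0.06, 2.06], [-2.6, 2.6]. Speed limits (rad/s): [2.22, 2.22, 2.79, 2.79, 3.14, 3.14, 3.14].

### API

Orientations are given as a unit quaternion [x, y, z, w].
In Python, from bench import readout, cams, r gives the robot as it stands. The module is installed in compiled form; this text tells all that it offers.
- The arm moves only by the tool step_arm, never from a script. Its argument "deltas" is a list that holds one entry, the list of rows, each a list of 7 numbers: the turn, a rotation vector about the tool's x, y, z in rad, then the shift along the tool's x, y, z in m, then the opening in per cent of the stroke, from 0 (shut) to 100 (fully open). A call has 1 to 20 rows; each row is the pose to reach, as a shift and turn from the pose commanded when the call began, along the tool's axes at that moment; what a row does not reach only later rows make up. A row lasts 1/8 s, in which the tool goes at most 62.5 mm and 10.7 degrees, less where a joint would pass 70% of its speed; a pose out of reach is approached as far as the arm can. A call with a gripper value outside its range is refused whole. The fingers move at their own pace and stop on an object; "squeeze" is the grip in N (left out, the last holds). Time passes only in rows, so rows that repeat a pose let the fingers close. It gives the time, the measured TCP pose, the force, the opening and the grip force at its end, in the units of the state.
- readout.read_state(): the state, without advancing time (a new reading comes with each control period).
- cams.camera(name): name is "scene" or "top"; returns a dict with "img" (400x640x3 uint8, red, green, blue), "fx", "fy", "cx", "cy" (pixels), "origin" and "rotation" of the camera in the world. Camera axes: x right, y up, looking along -z (the intrinsics and any distortion apply to the point x, -y, -z); pixel columns grow to the right and rows downward; lengths in m; the calibration is good to about 2 mm. A picture is of the moment at which its call begins. There is no depth.
- r.close_job(): hands the job in; it is judged then, once.
The state is a dict: "time": time; "joint_positions": joint angles; "joint_vel": joint speeds; "joint_torque": joint torques, N m; "ee_pos": TCP position; "eef_rot": TCP orientation; "ft_force": force on the tool from outside, world axes, zero at the start; "torque": the same for the moment, N m; "width": finger opening in m; "grip_force": force on a finger pad.
Only numpy, scipy, OpenCV 4.12 (cv2) and the standard library are available. Lean on these libraries where they do the work, as an engineer would, in place of code of your own. Each camera call takes 0.05 s, during which the arm holds its last target. There are 200 camera calls.

## Working session

There is one attempt and no reset: what is moved stays moved. The work goes in short steps, Python scripts to look and compute and a tool call to move; the robot and the scene stay as the last step left them, time stands still between calls to the robot, and variables do not carry over. Pictures are saved under pics/ and viewed, at most 10 in all, crops included, and the job is handed in when it is done.

Besides the shell and the picture viewer there is one more tool, called after ">>>" as a command line: name --argument value ..., lists and objects as JSON in quotes. step_arm: Moves the arm, as the interface text tells. Its arguments: {"type":"object","properties":{"deltas":{"type":"array"},"squeeze":{"type":"number"}},"required":["deltas"]}

```bash
mkdir -p pics; python3 - <<'E'
from bench import readout,cams,r
import cv2
s=readout.read_state();print(s['ee_pos'],s['eef_rot'],s['time'],s['width'],s['ft_force'],r.nose_length)
for n in('scene','top'):
    c=cams.camera(n);cv2.imwrite(f'pics/{n}0.png',c['img'][:,:,::-1])
    print(n,{k:v for k,v in c.items() if k!='img'})
E
```

```text
[ 0.24138966 -0.57612282  0.24375848] [ 9.80382482e-01  1.97103286e-01 -1.65616737e-04 -6.75128354e-04] 0.0 0.08664571848809477 [0.68102922 0.58150921 1.25977111] 0.022
scene {'fx': 454.5436467960709, 'fy': 454.5436467960709, 'cx': 320.33366514436557, 'cy': 205.80242320026764, 'origin': array([-0.04119593,  0.65709415,  0.62037389]), 'rotation': array([-0.17438749,  0.45751193,  0.82001348, -0.29639456])}
top {'fx': 459.69029289061626, 'fy': 459.69029289061626, 'cx': 319.72308869000074, 'cy': 199.624318485807, 'origin': array([ 0.40390795, -0.0033966 ,  1.14799483]), 'rotation': array([-0.03201374,  0.05301148,  0.71424924, -0.69714627])}
```

View pics/top0.png

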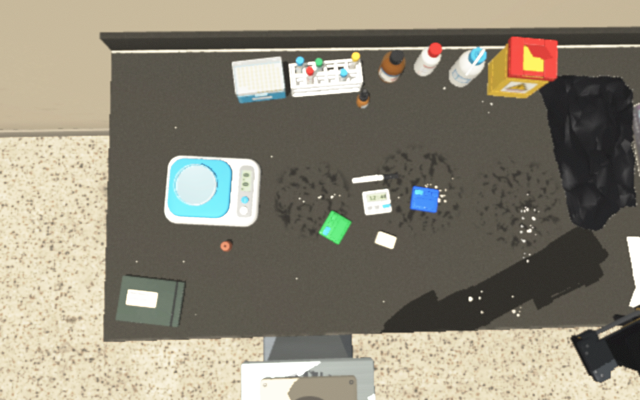

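View pics/scene0.png

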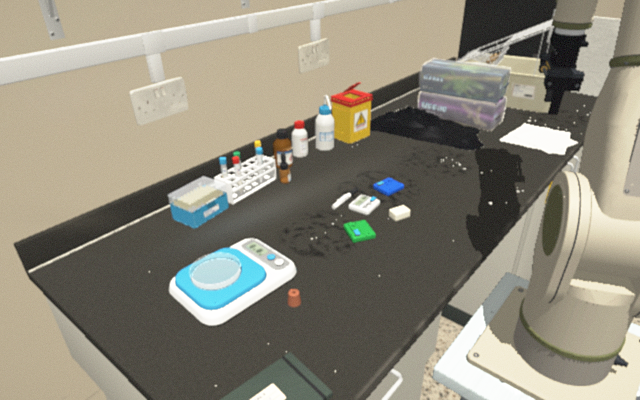

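The top view shows the white and blue scale at about (212,190), its buttons near x≈246, the white timer at (377,202), and blue and green look-alikes beside it. Next I'll enlarge both.

```bash
cat >h.py <<'E'
import numpy as np
from scipy.spatial.transform import Rotation as R
K={'top':(459.69029,319.72309,199.62432,[0.40390795,-0.0033966,1.14799483],[-0.03201374,0.05301148,0.71424924,-0.69714627]),
'scene':(454.54365,320.33367,205.80242,[-0.04119593,0.65709415,0.62037389],[-0.17438749,0.45751193,0.82001348,-0.29639456])}
def w(n,u,v,z):
    f,cx,cy,o,q=K[n];d=R.from_quat(q).apply([(u-cx)/f,-(v-cy)/f,-1]);o=np.array(o);return o+d*(z-o[2])/d[2]
def px(n,p):
    f,cx,cy,o,q=K[n];d=R.from_quat(q).inv().apply(np.array(p)-o);return cx+f*d[0]/-d[2],cy-f*d[1]/-d[2]
E
python3 - <<'E'
import cv2,numpy as np
t=cv2.imread('pics/top0.png');s=cv2.imread('pics/scene0.png')
f=lambda i,x,y,w,h,k:cv2.resize(i[y:y+h,x:x+w],None,fx=k,fy=k,interpolation=cv2.INTER_CUBIC)
a=f(t,160,150,110,80,7);cv2.imwrite('pics/c1.png',a)
b=np.hstack([f(t,340,170,60,90,6),f(s,340,180,60,90,6)]);cv2.imwrite('pics/c2.png',b)
E
```

```text
(no output)
```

View pics/c1.png

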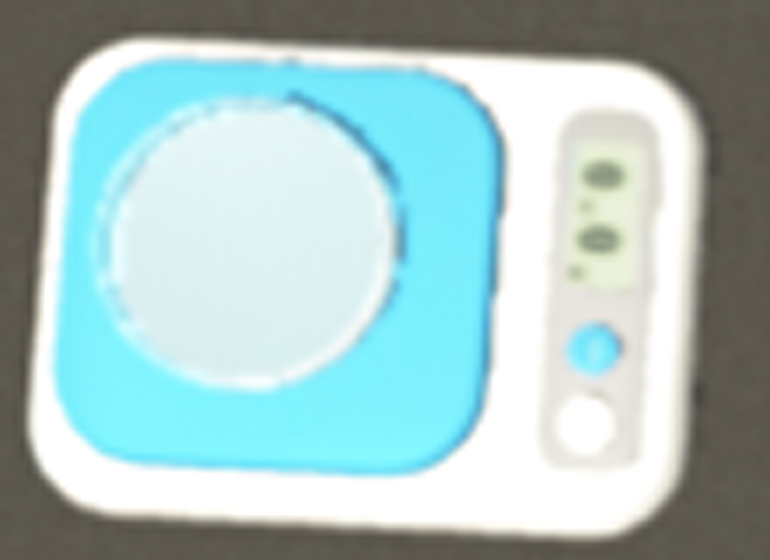

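View pics/c2.png

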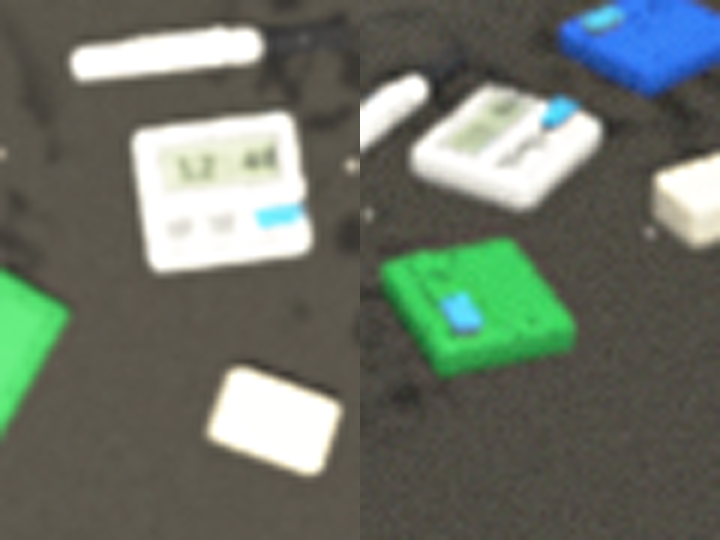

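In the crops, power (white) is at about (243.3,210.1) in the top view, tare (blue) at (244.6,199.4), and the start key at (386.4,205.4). In the scene view the key is at about (372.9,198.4).

```bash
python3 - <<'E'
from h import *
P=w('top',243.3,210.1,.03);T=w('top',244.6,199.4,.03);Kk=w('top',386.4,205.4,.0215)
print(P,T,Kk,np.linalg.norm(P-T),'yaw',np.arctan2((T-P)[1],(T-P)[0]))
# corners of scale yaw: right edge
c=[w('top',160+u/7-.4,150+v/7-.4,.02) for u,v in((130,40),(640,62))];d=c[0]-c[1];print('scale yaw',np.arctan2(-d[0],d[1]))
c=[w('top',340+u/6-.4,170+v/6-.4,.012) for u,v in((150,272),(312,252))];d=c[0]-c[1];print('timer yaw',np.arctan2(-d[0],d[1]),np.linalg.norm(d))
print(w('scene',372.9,198.4,.0215))
for p in(P,T):print(px('scene',p))
import cv2
s=cv2.imread('pics/scene0.png');cv2.imwrite('pics/c3.png',cv2.resize(s[230:290,235:305],None,fx=8,fy=8,interpolation=2))
from bench import readout
q=readout.read_state()['eef_rot'];print(R.from_quat(q).as_matrix())
E
```

```text
[0.51723057 0.14818011 0.03      ] [0.54338413 0.14486543 0.03      ] [ 0.5216104  -0.20342811  0.0215    ] 0.026362770484797314 yaw -0.12606708896169458
scale yaw -0.06397862449118197
timer yaw 0.09916610431869044 0.06816917821722858
[ 0.51748333 -0.20081467  0.0215    ]
(np.float64(277.6350188492974), np.float64(261.0620905798341))
(np.float64(269.97297274065585), np.float64(255.44563135464543))
[[ 9.22294657e-01  3.86487098e-01 -5.37004650e-04]
 [ 3.86487467e-01 -9.22293942e-01  1.15012225e-03]
 [-5.07687256e-05 -1.26829717e-03 -9.99999194e-01]]
```

View pics/c3.png

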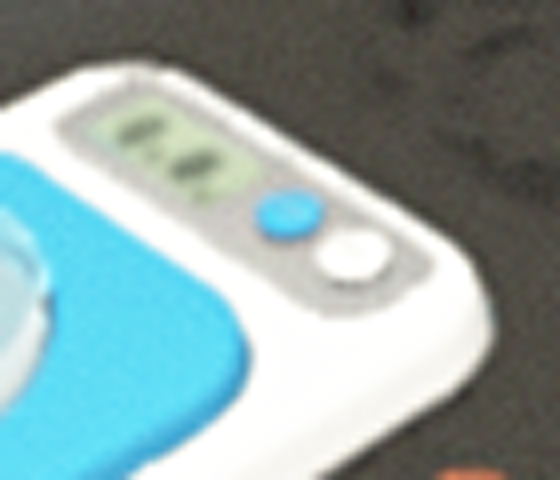

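>>> step_arm --deltas '[[[0,0,0.02,0.03,-0.02,0,0],[0,0,0.05,0.08,-0.05,0,0],[0,0,0.08,0.12,-0.08,0,0],[0,0,0.11,0.165,-0.107,0,0],[0,0,0.14,0.21,-0.135,0,0],[0,0,0.17,0.255,-0.163,0,0],[0,0,0.2,0.3,-0.19,0,0],[0,0,0.23,0.345,-0.22,0,0],[0,0,0.26,0.384,-0.247,0,0],[0,0,0.29,0.405,-0.292,0.01,0],[0,0,0.32,0.427,-0.337,0.02,0],[0,0,0.35,0.448,-0.382,0.03,0],[0,0,0.38,0.47,-0.427,0.045,0],[0,0,0.41,0.491,-0.472,0.06,0],[0,0,0.44,0.512,-0.517,0.08,0],[0,0,0.477,0.534,-0.561,0.1,0],[0,0,0.477,0.534,-0.561,0.12,0],[0,0,0.477,0.534,-0.561,0.12,0],[0,0,0.477,0.534,-0.561,0.12,0]]]' --squeeze 10

```text
time: 2.48
ee_pos: [0.5176, 0.1466, 0.1251]
eef_rot: [0.999, -0.041, 0.0, 0.0]
ft_force: [0.3, -0.6, 0.4]
width: 0.0006
grip_force: 0.0
```

>>> step_arm --deltas '[[[0,0,0,0,-0.0015,0.02,0],[0,0,0,0,-0.0015,0.04,0],[0,0,0,0,-0.0015,0.055,0],[0,0,0,0,-0.0015,0.06,0],[0,0,0,0,-0.0015,0.06,0]]]'

```text
time: 3.1
ee_pos: [0.5174, 0.1488, 0.0645]
eef_rot: [0.999, -0.04, -0.0, 0.0]
ft_force: [0.9, 1.2, 0.2]
width: 0.0006
grip_force: 0.0
```

```bash
python3 - <<'E'
from h import *
from bench import cams,readout
import cv2
s=readout.read_state();p=s['ee_pos'];print(p,s['ft_force'])
a=cams.camera('scene')['img'];b=cams.camera('top')['img']
f=lambda i,x,y:cv2.resize(i[y:y+90,x:x+70],None,fx=5,fy=5,interpolation=2)
cv2.imwrite('pics/n1.png',np.hstack([f(a,240,200),f(b,210,160)])[:,:,::-1])
t=p-[0,0,.022];print(px('scene',t))
E
```

```text
[0.51743594 0.14878726 0.06449903] [0.86181091 1.17776085 0.16056138]
(np.float64(276.9727097054889), np.float64(256.3924637617911))
```

View pics/n1.png

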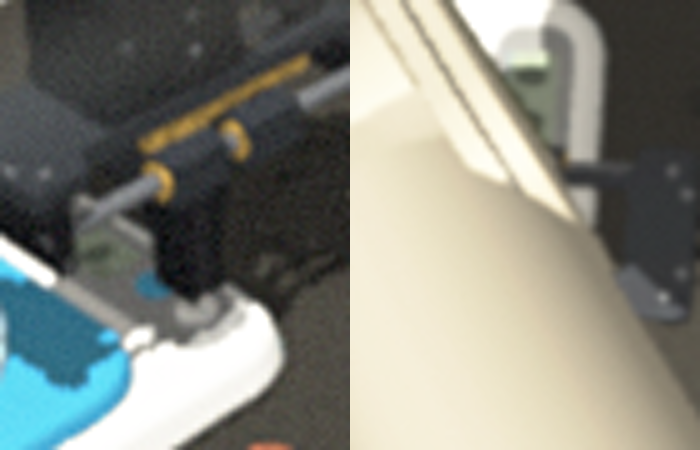

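The fingertips show near (278,258), over the power button and clear of the blue tare button, as predicted. Now I'll press.

>>> step_arm --deltas '[[[0,0,0,-0.001,0,0.005,0],[0,0,0,-0.001,0,0.009,0],[0,0,0,-0.001,0,0.011,0],[0,0,0,-0.001,0,0.012,0],[0,0,0,-0.001,0,0.0125,0],[0,0,0,-0.001,0,0.013,0],[0,0,0,-0.001,0,0.0135,0],[0,0,0,-0.001,0,0.014,0],[0,0,0,-0.001,0,0.0145,0],[0,0,0,-0.001,0,0.0145,0]]]'

```text
time: 4.45
ee_pos: [0.5164, 0.1489, 0.05]
eef_rot: [0.999, -0.04, 0.0, 0.0]
ft_force: [-2.1, -1.0, 1.8]
width: 0.0005
grip_force: 1.1
```

>>> step_arm --deltas '[[[0,0,0,0,0,0.0005,0],[0,0,0,0,0,0.001,0],[0,0,0,0,0,0.0015,0],[0,0,0,0,0,0.002,0],[0,0,0,0,0,0.002,0],[0,0,0,0,0,0.002,0]]]'

```text
time: 5.2
ee_pos: [0.5165, 0.1489, 0.0484]
eef_rot: [0.999, -0.04, 0.0, 0.0]
ft_force: [-2.5, -1.9, 7.5]
width: 0.0006
grip_force: 3.6
```

```bash
python3 -c "
from bench import readout
s=readout.read_state();print(s['ee_pos'],s['ft_force'],s['torque'])"
```

```text
[0.51646515 0.14892539 0.04837042] [-2.46710081 -1.86760947  7.49099344] [-0.28230989  0.75989525  0.02041267]
```

>>> step_arm --deltas '[[[0,0,0,0,0,0.0005,0],[0,0,0,0,0,0.0005,0],[0,0,0,0,0,-0.002,0],[0,0,0,0,0,-0.006,0],[0,0,0,0,0,-0.012,0],[0,0,0,0.009,0.0006,-0.014,0],[0,0,0,0.018,0.0012,-0.014,0],[0,0,0,0.027,0.0018,-0.014,0],[0,0,0,0.027,0.0018,-0.014,0],[0,0,0,0.027,0.0018,-0.014,0]]]'

```text
time: 6.45
ee_pos: [0.5429, 0.145, 0.0618]
eef_rot: [0.999, -0.04, -0.0, 0.0]
ft_force: [0.0, -0.1, 0.6]
width: 0.0007
grip_force: 0.0
```

```bash
python3 - <<'E'
from h import *
from bench import cams,readout
import cv2
s=readout.read_state();print(s['ee_pos'],s['ft_force'])
a=cams.camera('scene')['img']
cv2.imwrite('pics/n2.png',cv2.resize(a[220:300,230:320],None,fx=7,fy=7,interpolation=2)[:,:,::-1])
E
```

```text
[0.54290324 0.14501801 0.06177217] [ 0.02832604 -0.1012713   0.58420314]
```

View pics/n2.png

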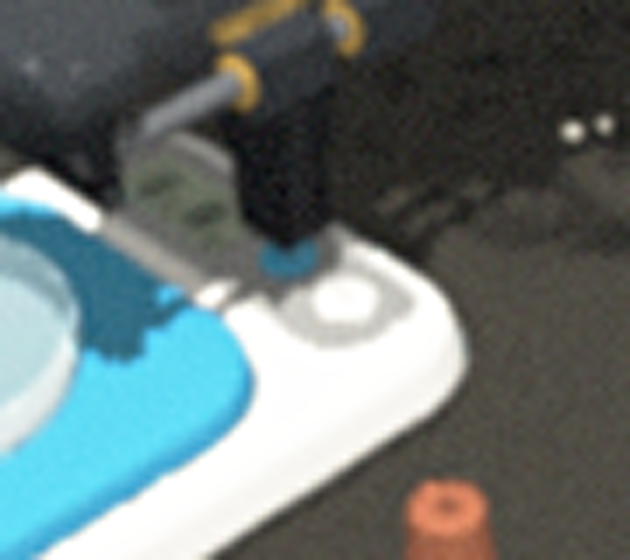

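The white power button now sits lower, at (346,298) in the crop, and the fingertips are right over the blue tare button. Next I'll press tare.

>>> step_arm --deltas '[[[0,0,0,0,0,0.005,0],[0,0,0,0,0,0.008,0],[0,0,0,0,0,0.0095,0],[0,0,0,0,0,0.0105,0],[0,0,0,0,0,0.011,0],[0,0,0,0,0,0.0115,0],[0,0,0,0,0,0.012,0],[0,0,0,0,0,0.0125,0],[0,0,0,0,0,0.013,0],[0,0,0,0,0,0.0135,0],[0,0,0,0,0,0.0135,0],[0,0,0,0,0,0.0135,0]]]'

```text
time: 8.0
ee_pos: [0.5432, 0.1449, 0.0488]
eef_rot: [0.999, -0.04, 0.0, 0.0]
ft_force: [-2.8, -1.3, 6.3]
width: 0.0004
grip_force: 2.8
```

>>> step_arm --deltas '[[[0,0,0,0,0,0.0005,0],[0,0,0,0,0,0.0008,0],[0,0,0,0,0,0.0008,0],[0,0,0,0,0,-0.001,0],[0,0,0,0,0,-0.004,0],[0,0,0,0,0,-0.012,0],[0,0,0,0,0,-0.03,0],[0,0,0,0,0.02,-0.06,0],[0,0,-0.03,0.001,0.06,-0.07,0],[0,0,-0.06,0.002,0.11,-0.07,0],[0,0,-0.09,0.003,0.165,-0.07,0],[0,0,-0.12,0.004,0.22,-0.07,0],[0,0,-0.15,0.005,0.275,-0.07,0],[0,0,-0.18,0.0054,0.32,-0.06,0],[0,0,-0.18,0.0054,0.348,-0.04,0],[0,0,-0.18,0.0054,0.348,-0.02,0],[0,0,-0.18,0.0054,0.348,-0.01,0],[0,0,-0.18,0.0054,0.348,-0.01,0]]]'

```text
time: 10.25
ee_pos: [0.5208, -0.2018, 0.0588]
eef_rot: [0.999, 0.05, -0.0, -0.0]
ft_force: [-0.1, 0.4, 0.6]
width: 0.0005
grip_force: 0.0
```

```bash
python3 - <<'E'
from h import *
from bench import cams,readout
import cv2
s=readout.read_state();p=s['ee_pos'];print(p,s['ft_force'],R.from_quat(s['eef_rot']).as_matrix()[:,0])
a=cams.camera('scene')['img'];b=cams.camera('top')['img']
f=lambda i,x,y:cv2.resize(i[y:y+80,x:x+60],None,fx=6,fy=6,interpolation=2)
cv2.imwrite('pics/n3.png',np.hstack([f(a,345,150),f(a,235,225)])[:,:,::-1])
print(px('scene',p-[0,0,.022]))
E
```

```text
[ 0.52075351 -0.20178883  0.05879833] [-0.1173468   0.35342908  0.61176112] [ 9.94936404e-01  1.00506364e-01 -1.48916536e-04]
(np.float64(372.33531082689046), np.float64(192.73525070407712))
```

View pics/n3.png

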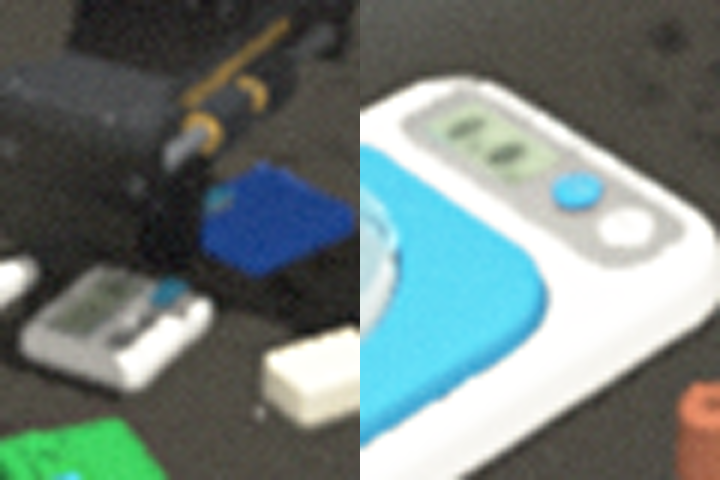

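The fingertips are right above the blue start key, which is at (170,293) in the crop. On the scale, power stays down and tare is back up. Next I'll press the key.

>>> step_arm --deltas '[[[0,0,0,-0.001,0.002,0.006,0],[0,0,0,-0.001,0.002,0.011,0],[0,0,0,-0.001,0.002,0.0135,0],[0,0,0,-0.001,0.002,0.0145,0],[0,0,0,-0.001,0.002,0.015,0],[0,0,0,-0.001,0.002,0.0155,0],[0,0,0,-0.001,0.002,0.016,0],[0,0,0,-0.001,0.002,0.0165,0],[0,0,0,-0.001,0.002,0.017,0],[0,0,0,-0.001,0.002,0.0175,0],[0,0,0,-0.001,0.002,0.018,0],[0,0,0,-0.001,0.002,0.018,0],[0,0,0,-0.001,0.002,0.018,0]]]'

```text
time: 11.98
ee_pos: [0.5199, -0.2045, 0.0406]
eef_rot: [0.999, 0.05, 0.0, 0.0]
ft_force: [-0.7, 0.4, 2.4]
width: 0.0005
grip_force: 1.1
```

>>> step_arm --deltas '[[[0,0,0,0,0,0.0005,0],[0,0,0,0,0,0.001,0],[0,0,0,0,0,0.0013,0],[0,0,0,0,0,0.0013,0],[0,0,0,0,0,0.0013,0]]]'

```text
time: 12.6
ee_pos: [0.52, -0.2044, 0.0396]
eef_rot: [0.999, 0.05, 0.0, 0.0]
ft_force: [-2.1, 2.1, 7.8]
width: 0.0002
grip_force: 3.4
```

>>> step_arm --deltas '[[[0,0,0,0,0,0.0003,0],[0,0,0,0,0,0.0003,0],[0,0,0,0,0,-0.001,0],[0,0,0,0,0,-0.004,0],[0,0,0,0,0,-0.012,0],[0,0,0,0,0,-0.03,0],[0,0,0,0,0,-0.06,0],[0,0,0,0,0,-0.1,0],[0,0,0,0,0,-0.13,0],[0,0,0,0,0,-0.13,0],[0,0,0,0,0,-0.13,0],[0,0,0,0,0,-0.13,0]]]'

```text
time: 14.1
ee_pos: [0.5194, -0.2043, 0.1685]
eef_rot: [0.999, 0.05, -0.001, -0.0]
ft_force: [0.8, 0.5, 0.6]
width: 0.0005
grip_force: 0.0
```

```bash
python3 - <<'E'
from h import *
from bench import cams,readout
import cv2
print(readout.read_state()['ee_pos'],readout.read_state()['ft_force'])
a=cams.camera('scene')['img']
f=lambda i,x,y:cv2.resize(i[y:y+80,x:x+60],None,fx=6,fy=6,interpolation=2)
cv2.imwrite('pics/n4.png',np.hstack([f(a,345,150),f(a,235,225)])[:,:,::-1])
E
```

```text
[ 0.51935179 -0.20431741  0.16848969] [0.83768723 0.50180055 0.63915801]
```

View pics/n4.png

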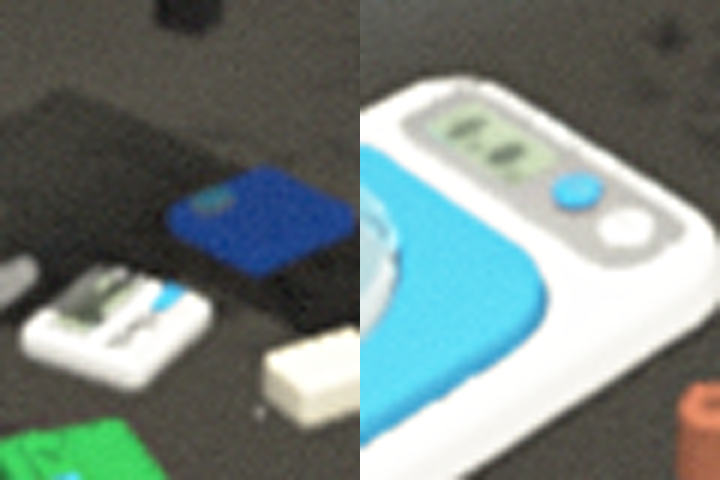

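The start key at (168,297) sits lower, tare is up, power is down, and nothing has shifted. I'm handing it in.

```bash
python3 -c "
from bench import r
print(r.close_job())"
```

```text
the job is handed in; nothing more can be done
None
```

I pressed power, tare and start in order, with force readings of at most 7.8 N; the last pictures show power and start down, tare back up and nothing visibly moved, and the job is handed in (it returned no verdict).

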